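Load the reagent warmer and start it with its live key

ROBOT

A 6-joint arm with a two-finger parallel gripper is mounted at the origin on a cart in front of the work surface, level with it; the furniture and walls round the work are solid. World frame = base frame: x ahead of the robot, y to its left, z up, the work surface at z = 0. Lengths are in m, angles in rad, forces in N, time in s.
With the tool pointing down it reaches from about 0.425 to 0.95 m from the base axis. Payload 3.5 kg.
Tool frame: the origin (TCP) lies at the very end of the fingers, on their centre line; the grasp point (between the pads) lies 19 mm behind it; z points along the fingers, y is the line along which they close (so a half turn about z gives the same grasp; the last joint's range is limited). The gripper opens to 85 mm and grips with 20 to 120 N. Pads are 22 mm wide; open, the fingers measure 114 mm over their backs; the gripper's body (76 mm by 85 mm) begins 54 mm behind the grasp point. The pads swing forward as they close: fully open they stand 13 mm farther back than shut.
Start: joints at [-1.471, 0.286, 1.577, -0, 1.279, -0.15], TCP at [0.167, -0.654, 0.231] pointing down, gripper open.
Joint ranges: [-2.77, 2.77], [-0.9, 2.22], [0.21, 2.48], [-1.53, 4.67], [0.24, 2.81], [-2.84, 2.84]. Speed limits (rad/s): [2.79, 2.79, 3.14, 3.14, 3.14, 3.14].

INTERFACE

Orientations are given as a unit quaternion [x, y, z, w].
In Python, from plant import ctrl gives the robot as it stands.
- The arm moves only by the tool carry_out, never from a script. Its argument "deltas" is one flat list of numbers, 6 for each row, row after row: the shift along the tool's x, y, z in m, then the turn, a rotation vector about the tool's x, y, z in rad. A call has 1 to 5 rows; each row is the pose to reach, as a shift and turn from the pose commanded when the call began, along the tool's axes at that moment; what a row does not reach only later rows make up. A row lasts 1/8 s, in which the tool goes at most 62.5 mm and 10.7 degrees, less where a joint would pass 70% of its speed; a pose out of reach is approached as far as the arm can. A call with a gripper value outside its range is refused whole. "grip" is the opening in per cent of the stroke, from 0 (shut) to 100 (fully open), set as the call begins (left out, the last holds). The fingers move at their own pace and stop on an object; "grip_force" is the grip in N (left out, the last holds). Time passes only in rows, so rows that repeat a pose let the fingers close. It gives the time, the measured TCP pose, the force, the opening and the grip force at its end, in the units of the state.
- ctrl.get_state(): the state, without advancing time (a new reading comes with each control period).
- ctrl.read_camera(name): name is "scene" or "top" or "wrist"; returns (picture, depth): 480x640x3 uint8, red, green, blue; 480x640 float32, m along the optical axis (not along the pixel's ray), 0 where there is no reading.
- ctrl.camera_model(name): a dict with "intrinsics" (3x3 intrinsics, pixels), "k1" (the pictures are not rectified: a ray, as slopes to the right and down, at radius r is drawn at 1 + k1 r^2 times it, then the intrinsics apply), "extrinsics" (4x4, takes a point from world to camera coordinates); the wrist camera has in their place "hand_eye" (4x4, takes a point from camera to tool coordinates, whose origin is the TCP and whose axes are the flange's). Camera axes: x right, y down, z forward; pixel columns grow to the right and rows downward; lengths in m; the calibration is good to about 2 mm. A picture is of the moment at which its call begins: read the wrist's pose just before it. camera_model takes no time and is no camera call.
- ctrl.sign_off(): hands the job in; it is judged then, once.
Trained networks look in the newest picture that a camera, given by its name, has taken for a name from the list of things; names that differ only in an ending like _2 or _b are one class to them, and where a whole thing is asked for, a point or a joint stands for the part that bears it (a point fixed in the world has none). Each returns a list of dicts, best first, with "score" (0 to 1); they miss things now and then, are a little off and sometimes report something else, mostly with a low value. They report only what shows in the picture. A call takes as long as a camera call. They do not tell look-alikes from the thing itself.
- ctrl.find_in(camera, query): "uv" ([column, row] in pixels, amid what is visible of it).
The state is a dict: "time": time; "qpos": joint angles; "dq": joint speeds; "joint_efforts": joint torques, N m; "eef_pos": TCP position; "tcp_rot": TCP orientation; "contact_force": force on the tool from outside, world axes, zero at the start; "wrist_torque": the same for the moment, N m; "opening": opening from 0.0 (shut) to 1.0 (fully open); "finger_force": force on a finger pad.
Only numpy, scipy, OpenCV 4.12 (cv2) and the standard library are available. Lean on these libraries where they do the work, as an engineer would, in place of code of your own. Each camera call takes 0.05 s, during which the arm holds its last target. There are 200 camera calls.

TASK

Stand the small blue-capped bottles that are beside the reagent warmer, left and right of its open drawer, upright in that drawer (not the ones at the back of the bench by the tip boxes), and push the drawer home until it seats at its detent. Then start the warmer: try the orange keys on its top by pressing slowly, pass over any that stays soft, and press the one that resists until it snaps over and stays down; after that leave the other keys alone. Do not disturb the other things on the bench.

Things in the scene. Friction and masses are not known exactly. Their poses are not given: they have to be found in the camera images.
- warmer: fixed white bench-top reagent warmer, 160 mm deep (x), 330 wide (y); its roof is 136 mm above the worktop over the front 35 mm, 165 mm over the rest. Blue-fronted drawer low in its front (-x) face; three orange keys in a row along y on top, 10 mm behind the origin. Origin under its centre, on the worktop; x points from front to back, y left, z up; the drawer slides out along -x
- drawer (a joint): drawer opening in m: 0 = fully home, grows as it is pulled out to 0.13. It stands open at the start. It runs with about 1 N of friction; over the last 15 mm a spring detent resists with about 5 N more until 6 mm are left and then draws it to 0 and holds it there; left between 15 and 6 mm it is pushed out again
- tray (a point): centre of the drawer's inner floor (moves with the drawer, axes as the warmer's), 14 mm above the worktop. The tray inside is 85 mm (x) by 288 mm (y), one row of up to four bottles; its steel side and back walls reach 46 mm above this floor, the front panel 106 mm. Once shut, the roof inside is 114 mm above this floor. With the drawer open 0.1 m or more the whole tray lies clear in front of the housing
- drawer_front (a point): point on the outer face of the blue drawer front (330 mm wide, 12 mm thick, from 8 to 120 mm above the worktop), in the middle of its width, 70 mm above the worktop; axes as the warmer's. The face is flat and plain, without a handle, and can be pushed on anywhere along +x
- flask_a: small conical glass flask with a plug, 63 mm across, 139 mm high, origin under its centre; a bystander, to be left where it stands
- flask_b: small conical glass flask with a plug, 63 mm across, 143 mm high, origin under its centre; a bystander, to be left where it stands
- jar: glass jar with a green lid, 86 mm across, 140 mm high, origin under its centre; a bystander, to be left where it stands
- tips_red: red pipette tip box, 86 x 121 x 67 mm, origin under its centre; a bystander, to be left where it stands
- tape: roll of tape lying flat, 104 mm across, 25 mm high, origin under its centre; a bystander, to be left where it stands
- key_left_top (a point): centre of the top face of the left (+y) of the three alike orange keys (round, 34 mm across, 80 mm apart from centre to centre along y); 183 mm above the worktop when the key is out, and it moves down with the key
- key_left (a joint): how far the left (+y) key is pressed, in m: 0 out, 0.012 fully down. Two of the three keys are dead and which ones changes from start to start: a dead key stays soft (0.3 N rising evenly to 1.3 N at the bottom) and comes back up when let go. The live key resists with about 4.4 N at 2 mm, then yields more and more, snaps over between 8 and 10 mm and stays fully down by itself; it then stands 6 mm above the top of the housing
- key_mid_top (a point): centre of the top face of the middle of the three alike orange keys (round, 34 mm across, 80 mm apart from centre to centre along y); 183 mm above the worktop when the key is out, and it moves down with the key
- key_mid (a joint): how far the middle key is pressed, in m: 0 out, 0.012 fully down. Two of the three keys are dead and which ones changes from start to start: a dead key stays soft (0.3 N rising evenly to 1.3 N at the bottom) and comes back up when let go. The live key resists with about 4.4 N at 2 mm, then yields more and more, snaps over between 8 and 10 mm and stays fully down by itself; it then stands 6 mm above the top of the housing
- key_right_top (a point): centre of the top face of the right (-y) of the three alike orange keys (round, 34 mm across, 80 mm apart from centre to centre along y); 183 mm above the worktop when the key is out, and it moves down with the key
- key_right (a joint): how far the right (-y) key is pressed, in m: 0 out, 0.012 fully down. Two of the three keys are dead and which ones changes from start to start: a dead key stays soft (0.3 N rising evenly to 1.3 N at the bottom) and comes back up when let go. The live key resists with about 4.4 N at 2 mm, then yields more and more, snaps over between 8 and 10 mm and stays fully down by itself; it then stands 6 mm above the top of the housing
- bottle_1: small clear screw-cap reagent bottle standing on its base: body 56 mm across up to 64 mm, blue screw cap 39 mm across from 65 to 104 mm above the base, about 0.27 kg, weight low in the base. Origin at the centre of its underside, z up. It may be absent (None) at a start
- bottle_2: small clear screw-cap reagent bottle standing on its base: body 56 mm across up to 64 mm, blue screw cap 39 mm across from 65 to 104 mm above the base, about 0.27 kg, weight low in the base. Origin at the centre of its underside, z up. It may be absent (None) at a start
- bottle_3: small clear screw-cap reagent bottle standing on its base: body 56 mm across up to 64 mm, blue screw cap 39 mm across from 65 to 104 mm above the base, about 0.27 kg, weight low in the base. Origin at the centre of its underside, z up. It may be absent (None) at a start
- bottle_4: small clear screw-cap reagent bottle standing on its base: body 56 mm across up to 64 mm, blue screw cap 39 mm across from 65 to 104 mm above the base, about 0.27 kg, weight low in the base. Origin at the centre of its underside, z up. It may be absent (None) at a start
Mind the look-alikes: they are no part of the job. Leave any turquoise or yellow look-alike of the bottle_1 alone.

How it is judged:
By the outcome, as a careful person would: the job done as asked, in the order asked, and still so for the second after the job is handed in, with the robot touching nothing.
Of bottle_1, bottle_2, bottle_3, bottle_4 only 3 to 4 are there at a start; the rules pass over those that are not, and their reading is None.
At some moment in a run one of bottle_1, bottle_2, bottle_3, bottle_4 may be knocked a few centimetres aside while the robot is not near it.
Once in a run the grip may slacken for a moment while it holds something.
It also fails if it takes over 210 s, if anything falls off the work surface, if the arm or the gripper's body presses on something with over 40 N, if the wrist force passes 120 N, or if a joint passes its speed limit or range.

## Working session

There is one attempt and no reset: what is moved stays moved. The work goes in short steps, Python scripts to look and compute and a tool call to move; the robot and the scene stay as the last step left them, time stands still between calls to the robot, and variables do not carry over. Pictures are saved under pics/ and viewed, at most 14 in all, crops included, and the job is handed in when it is done.

Besides the shell and the picture viewer there is one more tool, called by a JSON object that holds its "method" and its "body". carry_out: Moves the arm, as the interface text tells. Its arguments: {"type":"object","properties":{"deltas":{"type":"array"},"grip":{"type":"number"},"grip_force":{"type":"number"}},"required":["deltas"]}

```bash
ls; mkdir -p pics
cat > h.py <<'E'
import numpy as np, cv2
from scipy.spatial.transform import Rotation as R
from plant import ctrl
def cam(name):
    m=ctrl.camera_model(name); K=np.array(m['intrinsics']); k1=m['k1']
    s=ctrl.get_state()
    if name=='wrist':
        T=np.eye(4);T[:3,:3]=R.from_quat(s['tcp_rot']).as_matrix();T[:3,3]=s['eef_pos']
        E=T@np.array(m['hand_eye'])
    else: E=np.linalg.inv(np.array(m['extrinsics']))
    return K,k1,E
def ray(c,uv):
    K,k1,E=c
    d=np.array([(uv[0]-K[0,2])/K[0,0],(uv[1]-K[1,2])/K[1,1]]); u=d.copy()
    for _ in range(20): u=d/(1+k1*(u@u))
    return E[:3,3],E[:3,:3]@np.array([u[0],u[1],1])
def at_z(c,uv,z):
    o,d=ray(c,uv); return o+d*(z-o[2])/d[2]
def at_depth(c,uv,dep):
    u,v=int(round(uv[0])),int(round(uv[1]))
    p=dep[max(0,v-2):v+3,max(0,u-2):u+3]; p=p[p>0]
    if len(p)==0: return None
    o,d=ray(c,uv); return o+d*np.median(p)
def proj(c,P):
    K,k1,E=c; p=np.linalg.inv(E)@np.append(P,1); s=p[:2]/p[2]; s=s*(1+k1*(s@s))
    return K[:2,:2]@s+K[:2,2]
def shot(name,fn):
    c=cam(name); im,d=ctrl.read_camera(name); cv2.imwrite('pics/'+fn,im[:,:,::-1]); np.save('pics/'+fn+'.npy',d)
    return c,im,d
def st():
    s=ctrl.get_state(); print('t',round(s['time'],2),'p',np.round(s['eef_pos'],4),'q',np.round(s['tcp_rot'],3),'F',np.round(s['contact_force'],2),'op',round(s['opening'],3),'j6',np.round(s['qpos'],2)); return s
E
python3 - <<'E'
from h import *
st()
for n in('scene','top'):
    c,im,d=shot(n,n+'0.png')
    for q in('bottle_1','warmer','drawer_front','key_left_top','flask_a','jar','tape','tips_red'):
        for r in ctrl.find_in(n,q):
            p=at_depth(c,r['uv'],d); print(n,q,np.round(r['score'],2),np.round(r['uv']),None if p is None else np.round(p,3))
E
```

```text
pics
t 0.0 p [ 0.1668 -0.6534  0.2299] q [ 0.992  0.125  0.    -0.001] F [-0.43 -0.1   0.41] op 0.998 j6 [-1.47  0.29  1.58 -0.    1.28 -0.15]
scene bottle_1 0.93 [284. 342.] [0.438 0.366 0.063]
scene bottle_1 0.87 [378. 205.] [ 0.441 -0.325  0.057]
scene bottle_1 0.85 [355. 193.] [ 0.541 -0.367  0.06 ]
scene bottle_1 0.85 [332. 215.] [ 0.547 -0.178  0.072]
scene bottle_1 0.8 [390. 223.] [ 0.367 -0.229  0.058]
scene bottle_1 0.79 [348. 203.] [ 0.533 -0.28   0.064]
scene bottle_1 0.73 [230. 334.] [0.564 0.397 0.066]
scene bottle_1 0.7 [360. 218.] [ 0.467 -0.217  0.057]
scene bottle_1 0.66 [392. 176.] [ 0.442 -0.478  0.094]
scene warmer 0.82 [276. 247.] [ 0.676 -0.026  0.006]
scene key_left_top 0.57 [243. 221.] [0.695 0.11  0.178]
scene flask_a 0.83 [360. 172.] [ 0.564 -0.485  0.081]
scene flask_a 0.63 [192. 342.] [0.634 0.452 0.06 ]
scene jar 0.9 [391. 178.] [ 0.444 -0.478  0.087]
scene jar 0.29 [309. 263.] [0.488 0.123 0.107]
scene tape 0.68 [410. 202.] [ 0.363 -0.478  0.002]
scene tape 0.45 [244. 223.] [0.687 0.116 0.177]
scene tape 0.35 [356. 194.] [ 0.538 -0.368  0.055]
scene tips
[... 158 characters left out ...]
.73 [380. 208.] [ 0.547 -0.264  0.084]
top bottle_1 0.68 [405. 194.] [ 0.545 -0.371  0.101]
top bottle_1 0.55 [398. 249.] [ 0.372 -0.236  0.104]
top bottle_1 0.48 [247. 308.] [0.443 0.352 0.106]
top bottle_1 0.47 [384. 232.] [ 0.453 -0.226  0.098]
top warmer 0.76 [303. 227.] [0.606 0.035 0.136]
top drawer_front 0.61 [311. 254.] [0.531 0.045 0.015]
top key_left_top 0.25 [312. 252.] [0.534 0.04  0.014]
top flask_a 0.82 [208. 276.] [0.634 0.431 0.047]
top flask_a 0.48 [424. 184.] [ 0.556 -0.478  0.052]
top jar 0.78 [447. 199.] [ 0.447 -0.488  0.139]
top tape 0.59 [447. 232.] [ 0.353 -0.47   0.003]
top tape 0.32 [426. 185.] [ 0.55  -0.483  0.052]
top tips_red 0.92 [205. 327.] [0.463 0.518 0.068]
```

Run:
```python
import cv2
for n in('scene','top'):
    im=cv2.imread(f'pics/{n}0.png')[120:420,160:480]
    cv2.imwrite(f'pics/{n}0c.png',cv2.resize(im,None,fx=2,fy=2,interpolation=2))
```

```text
(no output)
```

View pics/scene0c.png

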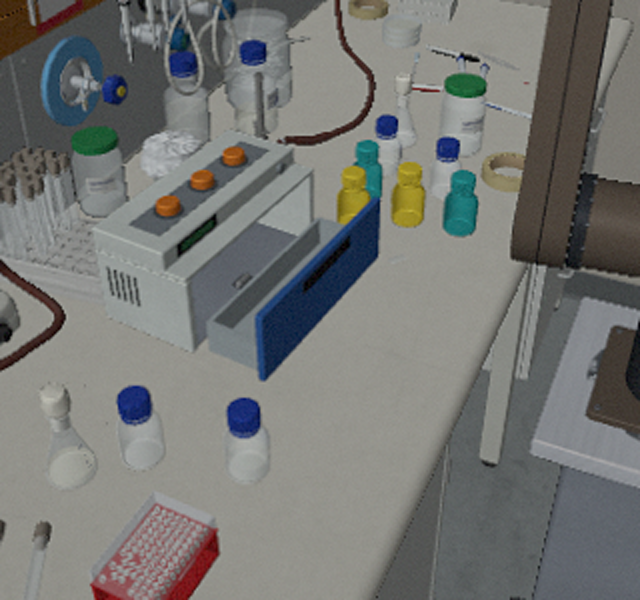

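View pics/top0c.png

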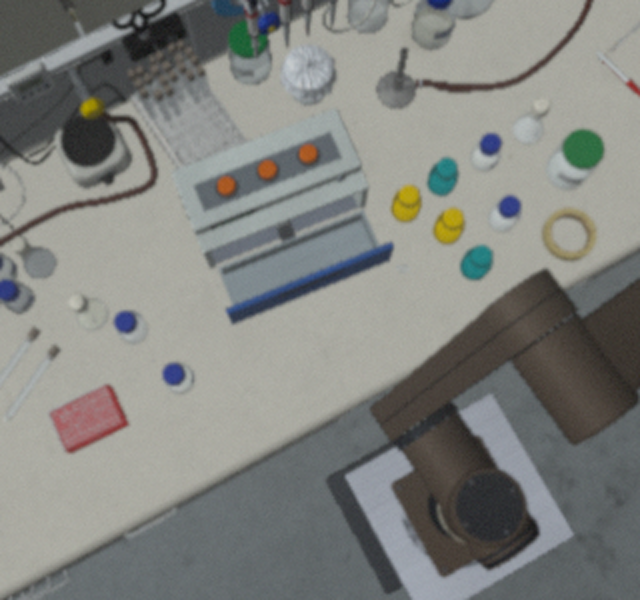

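Both views show four blue-capped bottles: two to the left of the warmer at top-crop (127,322) and (175,375), and two to the right at (490,145) and (510,207). Turquoise and yellow look-alikes stand between and nearer. Next I measure the caps, keys and drawer front by colour and depth.

```bash
cat >> h.py <<'E'
def cloud(c,d):
    v,u=np.nonzero(d>0); K,k1,E=c
    q=cv2.undistortPoints(np.stack([u,v],1).astype(float)[:,None],K,np.array([k1,0,0,0.]))[:,0]
    z=d[v,u]; P=np.c_[q*z[:,None],z]@E[:3,:3].T+E[:3,3]
    out=np.full(d.shape+(3,),np.nan); out[v,u]=P; return out
def blobs(im,P,h,s=110,zr=(0.03,0.25),amin=15,vmin=50):
    hsv=cv2.cvtColor(im,cv2.COLOR_RGB2HSV)
    m=((hsv[...,0]>=h[0])&(hsv[...,0]<=h[1])&(hsv[...,1]>s)&(hsv[...,2]>vmin)&(P[...,2]>zr[0])&(P[...,2]<zr[1])).astype(np.uint8)
    n,l,stt,cen=cv2.connectedComponentsWithStats(m)
    for i in range(1,n):
        if stt[i,4]>=amin: yield cen[i],P[l==i],stt[i,4]
E
python3 - <<'E'
from h import *
for n in('scene','top'):
    c=cam(n); im=cv2.imread(f'pics/{n}0.png')[:,:,::-1].copy(); P=cloud(c,np.load(f'pics/{n}0.png.npy'))
    for nm,h in(('blue',(105,130)),('orange',(5,16))):
        for cen,p,a in blobs(im,P,h):
            if nm=='blue' and a>500:
                t=p[p[:,2]>.1]; print('front',n,a,np.round(p.min(0),3),np.round(p.max(0),3)); continue
            zt=np.percentile(p[:,2],97); t=p[p[:,2]>zt-.008]
            print(n,nm,np.round(cen),a,'ztop',round(zt,3),'mid',np.round((np.percentile(t,3,0)+np.percentile(t,97,0))/2,3),'uvz',np.round(at_z(c,cen,.085 if nm=='blue' else .18),3))
E
```

```text
scene blue [286. 146.] 136 ztop 0.177 mid [ 0.844 -0.427  0.174] uvz [ 0.931 -0.581  0.085]
scene blue [251. 151.] 153 ztop 0.177 mid [ 0.929 -0.308  0.193] uvz [ 1.038 -0.475  0.085]
scene blue [216. 164.] 117 ztop 0.237 mid [ 0.922 -0.096  0.233] uvz [ 1.101 -0.318  0.085]
scene blue [353. 183.] 97 ztop 0.105 mid [ 0.554 -0.38   0.101] uvz [ 0.558 -0.391  0.085]
scene blue [384. 194.] 104 ztop 0.104 mid [ 0.429 -0.347  0.101] uvz [ 0.433 -0.358  0.085]
front scene 1590 [ 0.462 -0.112  0.03 ] [0.507 0.216 0.122]
scene blue [227. 322.] 251 ztop 0.105 mid [0.576 0.386 0.102] uvz [0.581 0.382 0.085]
scene blue [282. 328.] 270 ztop 0.104 mid [0.449 0.351 0.101] uvz [0.452 0.347 0.085]
front scene 2064 [0.883 0.626 0.03 ] [0.934 0.769 0.196]
scene blue [102. 342.] 299 ztop 0.105 mid [0.799 0.56  0.101] uvz [0.804 0.557 0.085]
scene blue [126. 350.] 307 ztop 0.105 mid [0.734 0.554 0.102] uvz [0.738 0.551 0.085]
scene blue [ 97. 365.] 345 ztop 0.105 mid [0.76  0.614 0.101] uvz [0.765 0.611 0.085]
scene orange [276. 198.] 90 ztop 0.183 mid [ 0.678 -0.049  0.18 ] uvz [ 0.672 -0.04   0.18 ]
s
[... 1238 characters left out ...]
uvz [0.582 0.388 0.085]
top blue [246. 307.] 67 ztop 0.112 mid [0.45  0.351 0.108] uvz [0.454 0.352 0.085]
top blue [ 33. 374.] 197 ztop 0.156 mid [0.593 1.133 0.155] uvz [0.6   1.135 0.085]
top blue [ 37. 390.] 291 ztop 0.16 mid [0.536 1.138 0.161] uvz [0.542 1.142 0.085]
top blue [ 42. 406.] 226 ztop 0.157 mid [0.48  1.144 0.155] uvz [0.483 1.145 0.085]
top blue [ 44. 417.] 97 ztop 0.155 mid [0.437 1.149 0.154] uvz [0.443 1.156 0.085]
top orange [314. 196.] 70 ztop 0.191 mid [ 0.678 -0.048  0.188] uvz [ 0.678 -0.048  0.18 ]
top orange [293. 204.] 73 ztop 0.188 mid [0.688 0.031 0.185] uvz [0.686 0.032 0.18 ]
top orange [273. 212.] 68 ztop 0.19 mid [0.694 0.111 0.187] uvz [0.695 0.11  0.18 ]
```

```bash
cat >> h.py <<'E'
O=np.array([0.677,0.032]); XW=np.array([.995,-.0995]); YW=np.array([.0995,.995])
def w(p): d=np.array(p[:2])-O; return np.array([d@XW,d@YW])
def bottles(n='top'):
    c,im,d=shot(n,n+'_l.png'); P=cloud(c,d); r=[]
    for cen,p,a in blobs(im,P,(105,130),zr=(.03,.3)):
        zt=np.percentile(p[:,2],97); t=p[p[:,2]>zt-.008]; m=(np.percentile(t,3,0)+np.percentile(t,97,0))/2
        if a<400 and m[0]<.7 and abs(m[1])<.5: r.append(m); print(n,a,np.round(zt,3),'world',np.round(m,3),'w',np.round(w(m),3))
    return r
def pose():
    s=ctrl.get_state(); T=R.from_quat(s['tcp_rot']).as_matrix(); x=T[:,0]
    print('t',round(s['time'],2),'w',np.round(w(s['eef_pos']),4),'z',np.round(s['eef_pos'][2],4),'yaw_err',round(float(np.arctan2(x[:2]@YW,x[:2]@XW)),4),'tilt',np.round(T[:2,2],3),'F',np.round(s['contact_force'],2),'op',round(s['opening'],3),'ff',np.round(s['finger_force'],1)); return s,T
def to(xw,yw,z):
    s,T=pose(); p=np.append(O+xw*XW+yw*YW,z); print('delta tool',np.round(T.T@(p-s['eef_pos']),4))
E
python3 - <<'E'
from h import *
for n,p in dict(A=(.576,.386),B=(.45,.351),C=(.554,-.379),D=(.43,-.345),kl=(.694,.111),km=(.687,.031),kr=(.678,-.048)).items(): print(n,np.round(w(p),3))
to(*w((.43,-.345)),.2)
# front panel top edge & tray wall
c=cam('top'); P=cloud(c,np.load('pics/top0.png.npy')).reshape(-1,3); P=P[~np.isnan(P[:,0])]
W=np.c_[(P[:,:2]-O)@XW,(P[:,:2]-O)@YW,P[:,2]-.004]
for zz,nm in((.12,'front'),(.136,'rooffr'),(.165,'roof'),(.060,'walls'),(.014,'floor')):
    m=(abs(W[:,2]-zz)<.006)&(abs(W[:,1])<.19)&(W[:,0]>-.26)&(W[:,0]<.12); print(nm,m.sum(),np.round(np.percentile(W[m],[2,50,98],axis=0)[:,:2],3).tolist())
E
```

```text
A [-0.136  0.342]
B [-0.258  0.295]
C [-0.081 -0.421]
D [-0.208 -0.4  ]
kl [0.009 0.08 ]
km [0.01 0.  ]
kr [ 0.009 -0.08 ]
t 0.9 w [-0.4393 -0.7334] z 0.2313 yaw_err 0.3494 tilt [-0.  0.] F [ 0.72  0.23 -0.27] op 0.995 ff 0.0
delta tool [ 0.3314 -0.2344  0.0313]
front 274 [[-0.198, -0.158], [-0.189, 0.021], [-0.043, 0.159]]
rooffr 611 [[-0.078, -0.159], [-0.06, 0.002], [-0.041, 0.156]]
roof 1933 [[-0.042, -0.158], [0.017, 0.007], [0.078, 0.158]]
walls 206 [[-0.198, -0.156], [-0.101, 0.011], [-0.077, 0.157]]
floor 1029 [[-0.197, -0.143], [-0.126, -0.002], [-0.05, 0.141]]
```

{"method": "carry_out", "body": {"deltas": [0.044,-0.031,0,0,0,0.08,0.088,-0.062,0,0,0,0.16,0.132,-0.094,0,0,0,0.24,0.18,-0.128,0,0,0,0.32,0.225,-0.16,0,0,0,0.349], "grip": 80, "grip_force": 60}}

```text
time: 1.52
eef_pos: [0.3464, -0.4418, 0.2316]
tcp_rot: [0.999, -0.05, 0.0, 0.0]
contact_force: [0.4, -0.3, -0.6]
opening: 0.803
finger_force: 0.0
```

Run:
```python
from h import *
to(-.208,-.4,.2)
bottles('top')
c,im,d=shot('wrist','w1.png'); P=cloud(c,d)
for cen,p,a in blobs(im,P,(105,130),zr=(.06,.13)): 
    t=p[p[:,2]>np.percentile(p[:,2],97)-.008]; m=(np.percentile(t,3,0)+np.percentile(t,97,0))/2; print('wrist',a,np.round(m,3),np.round(w(m),3))
```

```text
t 1.52 w [-0.2818 -0.5044] z 0.2316 yaw_err -0.001 tilt [ 0. -0.] F [ 0.42 -0.33 -0.61] op 0.803 ff 0.0
delta tool [ 0.0737 -0.1045  0.0316]
top 63 0.11 world [ 0.554 -0.377  0.108] w [-0.082 -0.419]
top 68 0.11 world [ 0.43  -0.342  0.107] w [-0.209 -0.397]
top 262 0.127 world [0.484 0.052 0.124] w [-0.194  0.001]
top 64 0.113 world [0.576 0.386 0.11 ] w [-0.136  0.342]
top 67 0.113 world [0.45  0.351 0.109] w [-0.258  0.294]
wrist 2472 [ 0.433 -0.352  0.106] [-0.205 -0.406]
```

{"method": "carry_out", "body": {"deltas": [0.037,-0.052,0,0,0,0,0.074,-0.103,0,0,0,0,0.074,-0.103,0.03,0,0,0]}}

```text
time: 2.0
eef_pos: [0.4325, -0.3475, 0.2043]
tcp_rot: [0.999, -0.047, 0.003, 0.002]
contact_force: [0.4, -0.3, -0.6]
opening: 0.798
finger_force: 0.0
```

```bash
cat >> h.py <<'E'
def wl(fn='w_l.png'):
    c,im,d=shot('wrist',fn); P=cloud(c,d)
    for cen,p,a in blobs(im,P,(105,130),zr=(.06,.13)):
        t=p[p[:,2]>np.percentile(p[:,2],97)-.008]; m=(np.percentile(t,3,0)+np.percentile(t,97,0))/2
        if a>300: print('wrist',a,np.round(cen),np.round(m,3),'w',np.round(w(m),3))
E
python3 - <<'E'
from h import *
wl('w2.png')
to(-.205,-.404,.07)
E
```

```text
wrist 3739 [360.  32.] [ 0.556 -0.384  0.105] w [-0.079 -0.426]
wrist 2548 [322. 238.] [ 0.434 -0.351  0.105] w [-0.204 -0.405]
t 2.05 w [-0.2089 -0.4007] z 0.1976 yaw_err 0.004 tilt [-0.003  0.003] F [-2.02  1.08 -4.33] op 0.802 ff 0.0
delta tool [0.0043 0.0036 0.1276]
```

View pics/w2.png

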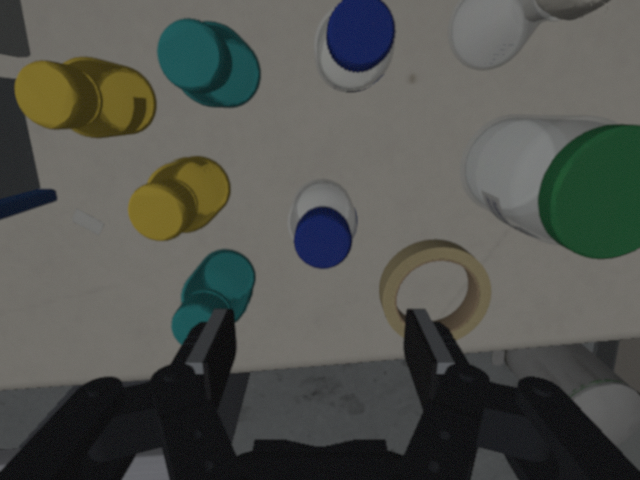

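{"method": "carry_out", "body": {"deltas": [0.003,0.002,0.05,0,0,0,0.003,0.002,0.1,0,0,0,0.003,0.002,0.128,0,0,0,0.003,0.002,0.128,0,0,0]}}

```text
time: 2.55
eef_pos: [0.43, -0.3499, 0.0708]
tcp_rot: [0.999, -0.05, -0.002, -0.002]
contact_force: [0.1, 0.4, 0.6]
opening: 0.798
finger_force: 0.0
```

{"method": "carry_out", "body": {"deltas": [0,0,0,0,0,0,0,0,0,0,0,0,0,0,0,0,0,0,0,0,0,0,0,0], "grip": 20, "grip_force": 70}}

```text
time: 3.05
eef_pos: [0.4331, -0.3518, 0.0759]
tcp_rot: [0.999, -0.049, 0.001, 0.002]
contact_force: [-0.7, 2.2, 7.0]
opening: 0.437
finger_force: 70.0
```

Run:
```python
from h import *
to(-.145,-.035,.225)
```

```text
t 3.05 w [-0.2045 -0.4061] z 0.0759 yaw_err 0.0009 tilt [ 0.002 -0.003] F [-0.72  2.16  6.95] op 0.437 ff 70.0
delta tool [ 0.0603 -0.3706 -0.1501]
```

{"method": "carry_out", "body": {"deltas": [0,0,-0.03,0,0,0,0,0,-0.08,0,0,0,0,-0.005,-0.13,0,0,0,0.01,-0.05,-0.155,0,0,0,0.02,-0.1,-0.155,0,0,0]}}

```text
time: 3.68
eef_pos: [0.4629, -0.2532, 0.2314]
tcp_rot: [0.999, -0.05, 0.003, 0.002]
contact_force: [0.9, 0.7, -4.1]
opening: 0.436
finger_force: 71.3
```

{"method": "carry_out", "body": {"deltas": [0.01,-0.055,0,0,0,0,0.02,-0.11,0,0,0,0,0.03,-0.165,0,0,0,0,0.039,-0.22,0,0,0,0,0.041,-0.26,0,0,0,0]}}

```text
time: 4.3
eef_pos: [0.528, 0.0041, 0.2276]
tcp_rot: [0.999, -0.049, -0.0, -0.0]
contact_force: [0.8, -0.7, -2.8]
opening: 0.435
finger_force: 71.1
```

Run:
```python
from h import *
to(-.145,-.035,.225)
c,im,d=shot('wrist','w3.png')
```

```text
t 4.3 w [-0.1455 -0.0426] z 0.2276 yaw_err 0.0021 tilt [-0.001  0.   ] F [ 0.81 -0.69 -2.77] op 0.435 ff 71.1
delta tool [ 0.0005 -0.0076  0.0026]
```

View pics/w3.png

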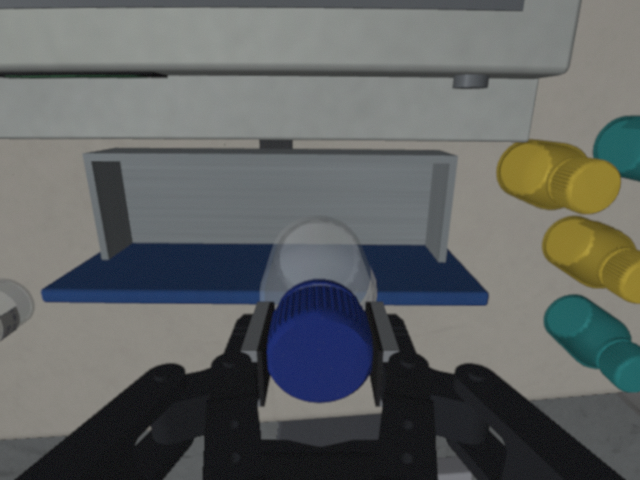

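Run:
```python
from h import *
c=cam('wrist'); D=np.load('pics/w3.png.npy')
for nm,uv,z in(('Lwall top inner',(122,160),.06),('Rwall top inner',(433,162),.06),('back inner top',(200,160),.06),('back inner top',(400,161),.06),('back outer top',(200,150),.06),('front inner top',(150,292),.12),('front inner top',(430,292),.12),('front outer top',(150,302),.12),('front outer R',(488,303),.12),('front outer L',(43,302),.12),('back bottom',(170,242),.014),('back bottom',(410,242),.014)):
    p=at_z(c,uv,z); print(nm,np.round(w(p),3), np.round(at_depth(c,uv,D)[2],3))
```

```text
Lwall top inner [-0.1    0.121] 0.062
Rwall top inner [-0.101 -0.129] 0.061
back inner top [-0.1    0.058] 0.062
back inner top [-0.1   -0.103] 0.061
back outer top [-0.092  0.057] 0.031
front inner top [-0.188  0.085] 0.121
front inner top [-0.187 -0.119] 0.119
front outer top [-0.196  0.086] 0.122
front outer R [-0.196 -0.163] 0.001
front outer L [-0.197  0.167] 0.004
back bottom [-0.186  0.11 ] 0.017
back bottom [-0.185 -0.127] 0.015
```

{"method": "carry_out", "body": {"deltas": [0.001,-0.007,0.03,0,0,0,0.001,-0.007,0.075,0,0,0,0.001,-0.007,0.115,0,0,0,0.001,-0.007,0.13,0,0,0,0.001,-0.007,0.136,0,0,0]}}

```text
time: 4.97
eef_pos: [0.5298, 0.0085, 0.0918]
tcp_rot: [0.999, -0.05, -0.0, -0.0]
contact_force: [0.4, -0.1, -3.9]
opening: 0.43
finger_force: 72.1
```

{"method": "carry_out", "body": {"deltas": [0,0,0,0,0,0,0,0,0,0,0,0]}}

```text
time: 5.22
eef_pos: [0.5314, 0.0083, 0.0942]
tcp_rot: [0.999, -0.05, 0.002, 0.0]
contact_force: [-0.1, -0.5, -3.0]
opening: 0.439
finger_force: 72.1
```

{"method": "carry_out", "body": {"deltas": [0,0,0.003,0,0,0,0,0,0.006,0,0,0,0,0,0.006,0,0,0]}}

```text
time: 5.6
eef_pos: [0.533, 0.0083, 0.0899]
tcp_rot: [0.999, -0.05, 0.003, 0.0]
contact_force: [0.3, -0.2, 7.0]
opening: 0.435
finger_force: 73.7
```

{"method": "carry_out", "body": {"deltas": [0,0,-0.002,0,0,0,0,0,-0.003,0,0,0,0,0,-0.003,0,0,0], "grip": 62}}

```text
time: 5.98
eef_pos: [0.53, 0.0085, 0.0894]
tcp_rot: [0.999, -0.05, 0.0, 0.0]
contact_force: [0.1, 0.5, -0.4]
opening: 0.616
finger_force: 0.0
```

{"method": "carry_out", "body": {"deltas": [0,0,-0.04,0,0,0,0,0,-0.09,0,0,0,0,0.02,-0.13,0,0,0,0.01,0.08,-0.13,0,0,0,0.02,0.14,-0.13,0,0,0]}}

```text
time: 6.6
eef_pos: [0.5364, -0.1339, 0.2203]
tcp_rot: [0.999, -0.049, 0.001, 0.0]
contact_force: [0.9, -0.2, -0.3]
opening: 0.622
finger_force: 0.0
```

Run:
```python
from h import *
bottles('top'); bottles('scene')
to(-.08,-.422,.21)
```

```text
top 64 0.113 world [ 0.554 -0.377  0.109] w [-0.082 -0.419]
top 78 0.124 world [0.532 0.015 0.12 ] w [-0.142 -0.032]
top 319 0.127 world [0.487 0.059 0.124] w [-0.192  0.008]
top 66 0.113 world [0.577 0.385 0.11 ] w [-0.135  0.341]
top 67 0.115 world [0.45  0.352 0.111] w [-0.257  0.296]
scene 94 0.104 world [ 0.554 -0.378  0.101] w [-0.082 -0.421]
scene 248 0.105 world [0.575 0.386 0.102] w [-0.136  0.342]
scene 265 0.105 world [0.448 0.351 0.101] w [-0.26   0.295]
t 6.7 w [-0.1233 -0.1828] z 0.2195 yaw_err -0.0054 tilt [ 0.    -0.002] F [0.49 1.46 0.21] op 0.621 ff 0.0
delta tool [0.0446 0.2389 0.01  ]
```

{"method": "carry_out", "body": {"deltas": [0.011,0.06,0,0,0,0,0.022,0.12,0,0,0,0,0.033,0.18,0,0,0,0,0.043,0.235,0,0,0,0,0.043,0.246,0,0,0,0], "grip": 80}}

```text
time: 7.32
eef_pos: [0.554, -0.3843, 0.2183]
tcp_rot: [0.999, -0.051, -0.0, -0.0]
contact_force: [-0.3, -0.1, 0.3]
opening: 0.798
finger_force: 0.0
```

Run:
```python
from h import *
wl('w4.png'); to(-.081,-.422,.078)
```

```text
wrist 2274 [318. 228.] [ 0.559 -0.384  0.105] w [-0.076 -0.426]
t 7.38 w [-0.0812 -0.4261] z 0.2183 yaw_err -0.0021 tilt [-0.001  0.001] F [-0.56  0.38  0.37] op 0.799 ff 0.0
delta tool [ 0.0003 -0.004   0.1403]
```

{"method": "carry_out", "body": {"deltas": [0.003,0.001,0.05,0,0,0,0.003,0.001,0.1,0,0,0,0.003,0.001,0.137,0,0,0,0.003,0.001,0.137,0,0,0]}}

```text
time: 7.88
eef_pos: [0.5554, -0.3789, 0.0779]
tcp_rot: [0.999, -0.049, -0.004, -0.003]
contact_force: [0.7, 0.5, -0.1]
opening: 0.799
finger_force: 0.0
```

{"method": "carry_out", "body": {"deltas": [0,0,0,0,0,0,0,0,0,0,0,0,0,0,0,0,0,0,0,0,0,0,0,0], "grip": 20}}

```text
time: 8.38
eef_pos: [0.5592, -0.3843, 0.0859]
tcp_rot: [0.999, -0.05, 0.002, 0.002]
contact_force: [1.0, 0.7, 6.2]
opening: 0.428
finger_force: 70.8
```

{"method": "carry_out", "body": {"deltas": [0,0,-0.03,0,0,0,0,0,-0.08,0,0,0,0,0,-0.13,0,0,0,-0.01,-0.03,-0.15,0,0,0,-0.02,-0.08,-0.15,0,0,0]}}

```text
time: 9.0
eef_pos: [0.5459, -0.3026, 0.2356]
tcp_rot: [0.999, -0.051, 0.002, 0.002]
contact_force: [0.8, 1.1, -2.0]
opening: 0.429
finger_force: 70.8
```

{"method": "carry_out", "body": {"deltas": [-0.012,-0.055,0,0,0,0,-0.024,-0.11,0,0,0,0,-0.036,-0.165,0,0,0,0,-0.047,-0.21,0,0,0,0,-0.047,-0.236,0,0,0,0]}}

```text
time: 9.62
eef_pos: [0.5208, -0.0597, 0.2321]
tcp_rot: [0.999, -0.049, -0.0, -0.0]
contact_force: [1.1, -0.4, -2.0]
opening: 0.429
finger_force: 70.8
```

Run:
```python
from h import *
to(-.145,-.107,.1)
```

```text
t 9.62 w [-0.1463 -0.1068] z 0.2321 yaw_err 0.0021 tilt [-0.001  0.   ] F [ 1.13 -0.43 -2.02] op 0.429 ff 70.8
delta tool [0.0014 0.0003 0.1321]
```

{"method": "carry_out", "body": {"deltas": [0.001,0,0.03,0,0,0,0.001,0,0.08,0,0,0,0.001,0,0.115,0,0,0,0.001,0,0.127,0,0,0,0.001,0,0.13,0,0,0]}}

```text
time: 10.25
eef_pos: [0.523, -0.0622, 0.1023]
tcp_rot: [0.999, -0.05, -0.0, -0.0]
contact_force: [0.5, 0.6, -2.4]
opening: 0.429
finger_force: 70.8
```

{"method": "carry_out", "body": {"deltas": [0,0,0.003,0,0,0,0,0,0.006,0,0,0,0,0,0.006,0,0,0]}}

```text
time: 10.62
eef_pos: [0.5257, -0.0628, 0.0998]
tcp_rot: [0.999, -0.05, 0.003, 0.001]
contact_force: [0.7, 0.7, 5.7]
opening: 0.429
finger_force: 71.6
```

{"method": "carry_out", "body": {"deltas": [0,0,-0.002,0,0,0,0,0,-0.003,0,0,0,0,0,-0.003,0,0,0], "grip": 60}}

```text
time: 11.0
eef_pos: [0.5229, -0.0621, 0.0994]
tcp_rot: [0.999, -0.05, 0.0, 0.0]
contact_force: [0.0, -0.4, -1.1]
opening: 0.596
finger_force: 0.0
```

{"method": "carry_out", "body": {"deltas": [0,0,-0.04,0,0,0,0,0,-0.09,0,0,0,0,-0.02,-0.13,0,0,0,0,-0.08,-0.13,0,0,0,0,-0.14,-0.13,0,0,0]}}

```text
time: 11.62
eef_pos: [0.5372, 0.0783, 0.2302]
tcp_rot: [0.999, -0.05, 0.001, -0.0]
contact_force: [1.4, 0.1, -0.3]
opening: 0.602
finger_force: 0.0
```

{"method": "carry_out", "body": {"deltas": [0,-0.06,0,0,0,0,0,-0.12,0,0,0,0,0,-0.18,0,0,0,0,0,-0.24,0,0,0,0,0,-0.3,0,0,0,0], "grip": 80}}

```text
time: 12.25
eef_pos: [0.5664, 0.3777, 0.2289]
tcp_rot: [0.999, -0.049, -0.0, 0.0]
contact_force: [0.7, 0.1, 0.5]
opening: 0.797
finger_force: 0.0
```

Run:
```python
from h import *
bottles('top'); bottles('scene'); wl('w5.png')
to(-.136,.342,.21)
```

```text
top 72 0.124 world [ 0.524 -0.058  0.121] w [-0.144 -0.105]
top 74 0.125 world [0.532 0.014 0.123] w [-0.142 -0.032]
top 291 0.126 world [0.488 0.06  0.124] w [-0.19   0.009]
scene 158 0.118 world [0.53  0.013 0.115] w [-0.144 -0.033]
scene 250 0.105 world [0.576 0.386 0.102] w [-0.136  0.342]
scene 267 0.104 world [0.449 0.352 0.101] w [-0.259  0.295]
wrist 884 [22.  9.] [0.726 0.55  0.105] w [-0.003  0.52 ]
wrist 2176 [313. 210.] [0.581 0.383 0.105] w [-0.13  0.34]
wrist 1805 [577. 286.] [0.505 0.182 0.12 ] w [-0.186  0.132]
wrist 1950 [369. 350.] [0.455 0.349 0.104] w [-0.253  0.293]
t 12.4 w [-0.1452  0.3335] z 0.2281 yaw_err 0.0045 tilt [-0.001 -0.001] F [-0.12 -0.65 -0.18] op 0.798 ff 0.0
delta tool [ 0.0093 -0.0084  0.018 ]
```

{"method": "carry_out", "body": {"deltas": [0.011,-0.008,0.03,0,0,0,0.011,-0.008,0.08,0,0,0,0.011,-0.008,0.12,0,0,0,0.011,-0.008,0.148,0,0,0,0.011,-0.008,0.148,0,0,0], "grip": 72}}

```text
time: 13.02
eef_pos: [0.5763, 0.3803, 0.0777]
tcp_rot: [0.999, -0.05, -0.003, 0.002]
contact_force: [0.4, 0.5, 0.2]
opening: 0.719
finger_force: 0.0
```

{"method": "carry_out", "body": {"deltas": [0,0,0,0,0,0,0,0,0,0,0,0,0,0,0,0,0,0,0,0,0,0,0,0], "grip": 20}}

```text
time: 13.52
eef_pos: [0.5797, 0.3831, 0.0839]
tcp_rot: [0.999, -0.049, 0.002, -0.001]
contact_force: [-0.1, -0.9, 5.5]
opening: 0.428
finger_force: 70.9
```

{"method": "carry_out", "body": {"deltas": [0,0,-0.03,0,0,0,0,0,-0.08,0,0,0,-0.004,0.03,-0.11,0,0,0,-0.012,0.08,-0.11,0,0,0,-0.012,0.13,-0.11,0,0,0]}}

```text
time: 14.15
eef_pos: [0.5522, 0.2535, 0.1909]
tcp_rot: [0.999, -0.049, -0.0, 0.0]
contact_force: [-0.0, -0.9, -2.5]
opening: 0.429
finger_force: 70.9
```

{"method": "carry_out", "body": {"deltas": [0,0.05,0,0,0,0,0,0.1,0,0,0,0,0,0.14,0,0,0,0,0,0.165,0,0,0,0,0,0.175,0,0,0,0]}}

```text
time: 14.78
eef_pos: [0.5353, 0.0793, 0.1905]
tcp_rot: [0.999, -0.05, -0.001, -0.0]
contact_force: [0.1, 0.8, -2.0]
opening: 0.434
finger_force: 70.8
```

Run:
```python
from h import *
to(-.145,.036,.098)
```

```text
t 14.78 w [-0.1457  0.0329] z 0.1905 yaw_err -0.0012 tilt [-0.002  0.   ] F [ 0.15  0.8  -1.98] op 0.434 ff 70.8
delta tool [ 0.0008 -0.0031  0.0925]
```

{"method": "carry_out", "body": {"deltas": [0.001,-0.002,0.03,0,0,0,0.001,-0.002,0.065,0,0,0,0.001,-0.002,0.085,0,0,0,0.001,-0.002,0.09,0,0,0,0.001,-0.002,0.093,0,0,0]}}

```text
time: 15.4
eef_pos: [0.5377, 0.0827, 0.0986]
tcp_rot: [0.999, -0.049, 0.0, -0.0]
contact_force: [0.1, 0.1, -1.5]
opening: 0.431
finger_force: 70.9
```

{"method": "carry_out", "body": {"deltas": [0,0,0.003,0,0,0,0,0,0.005,0,0,0,0,0,0.005,0,0,0]}}

```text
time: 15.78
eef_pos: [0.5409, 0.0823, 0.0978]
tcp_rot: [0.999, -0.049, 0.004, -0.0]
contact_force: [-0.0, 1.3, 7.4]
opening: 0.433
finger_force: 72.1
```

{"method": "carry_out", "body": {"deltas": [0,0,-0.002,0,0,0,0,0,-0.003,0,0,0,0,0,-0.003,0,0,0], "grip": 60}}

```text
time: 16.15
eef_pos: [0.5373, 0.0822, 0.0964]
tcp_rot: [0.999, -0.05, 0.0, -0.0]
contact_force: [-0.4, -0.0, -0.6]
opening: 0.602
finger_force: 0.0
```

{"method": "carry_out", "body": {"deltas": [0,0,-0.04,0,0,0,0,0,-0.09,0,0,0,0,-0.02,-0.13,0,0,0,-0.02,-0.07,-0.13,0,0,0,-0.045,-0.12,-0.13,0,0,0]}}

```text
time: 16.77
eef_pos: [0.5046, 0.207, 0.2271]
tcp_rot: [0.999, -0.05, 0.001, -0.0]
contact_force: [0.6, 0.5, -0.4]
opening: 0.607
finger_force: 0.0
```

{"method": "carry_out", "body": {"deltas": [-0.02,-0.05,0,0,0,0,-0.045,-0.1,0,0,0,0,-0.067,-0.138,0,0,0,0,-0.067,-0.138,0,0,0,0], "grip": 80}}

```text
time: 17.27
eef_pos: [0.4498, 0.3521, 0.2259]
tcp_rot: [0.999, -0.047, -0.0, 0.0]
contact_force: [0.3, -1.2, -0.8]
opening: 0.804
finger_force: 0.0
```

Run:
```python
from h import *
bottles('top'); bottles('scene'); wl('w6.png')
to(-.257,.294,.079)
```

```text
top 73 0.126 world [ 0.525 -0.058  0.122] w [-0.142 -0.105]
top 78 0.126 world [0.535 0.014 0.123] w [-0.14  -0.032]
top 277 0.127 world [0.491 0.053 0.124] w [-0.187  0.002]
top 76 0.125 world [0.539 0.087 0.121] w [-0.143  0.041]
scene 266 0.104 world [0.449 0.352 0.101] w [-0.259  0.296]
wrist 2736 [566. 130.] [0.507 0.177 0.12 ] w [-0.184  0.127]
wrist 2158 [320. 227.] [0.454 0.348 0.105] w [-0.253  0.293]
t 17.43 w [-0.2558  0.2934] z 0.226 yaw_err 0.0001 tilt [-0.    -0.001] F [-0.44 -1.12 -0.34] op 0.804 ff 0.0
delta tool [-0.0011 -0.0007  0.147 ]
```

{"method": "carry_out", "body": {"deltas": [0.001,0,0.05,0,0,0,0.001,0,0.1,0,0,0,0.001,0,0.147,0,0,0,0.001,0,0.147,0,0,0]}}

```text
time: 17.92
eef_pos: [0.45, 0.3469, 0.0749]
tcp_rot: [0.999, -0.051, -0.004, 0.003]
contact_force: [0.4, -0.2, 0.3]
opening: 0.797
finger_force: 0.0
```

{"method": "carry_out", "body": {"deltas": [0,0,0,0,0,0,0,0,0,0,0,0,0,0,0,0,0,0,0,0,0,0,0,0], "grip": 20}}

```text
time: 18.42
eef_pos: [0.4547, 0.3505, 0.0828]
tcp_rot: [0.999, -0.049, 0.003, -0.001]
contact_force: [0.3, -2.9, 6.6]
opening: 0.427
finger_force: 70.4
```

{"method": "carry_out", "body": {"deltas": [0,0,-0.03,0,0,0,0.01,0,-0.08,0,0,0,0.055,0,-0.115,0,0,0,0.1,0.02,-0.13,0,0,0,0.113,0.06,-0.13,0,0,0]}}

```text
time: 19.05
eef_pos: [0.5621, 0.2792, 0.2123]
tcp_rot: [0.999, -0.049, 0.003, -0.001]
contact_force: [0.2, 0.5, -2.8]
opening: 0.434
finger_force: 70.8
```

{"method": "carry_out", "body": {"deltas": [0,0.05,0,0,0,0,0,0.095,0,0,0,0,0,0.12,0,0,0,0,0,0.127,0,0,0,0]}}

```text
time: 19.55
eef_pos: [0.5461, 0.1516, 0.2094]
tcp_rot: [0.999, -0.051, 0.0, -0.0]
contact_force: [-0.3, 0.7, -2.9]
opening: 0.434
finger_force: 70.8
```

Run:
```python
from h import *
wl('w7.png')
to(-.143,.107,.098)
```

```text
wrist 20994 [512. 266.] [0.52  0.023 0.118] w [-0.156 -0.025]
wrist 908 [254. 288.] [0.511 0.201 0.118] w [-0.182  0.152]
t 19.6 w [-0.1421  0.1061] z 0.2095 yaw_err -0.0009 tilt [0. 0.] F [ 1.15 -0.81 -2.47] op 0.43 ff 70.8
delta tool [-0.001  -0.0009  0.1115]
```

View pics/w7.png

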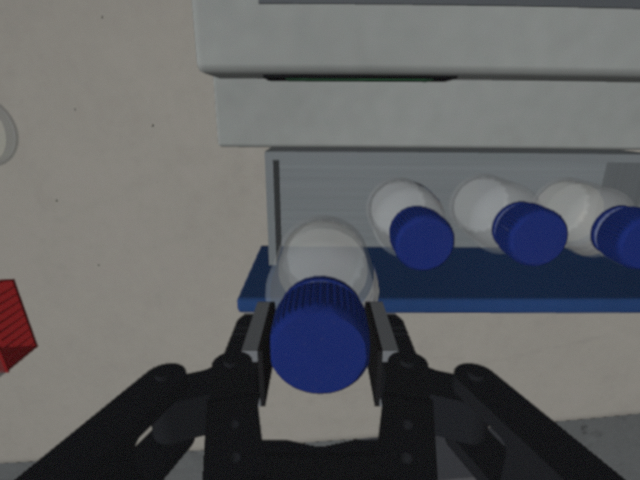

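{"method": "carry_out", "body": {"deltas": [0.002,0,0.04,0,0,0,0.002,0,0.08,0,0,0,0.002,0,0.103,0,0,0,0.002,0,0.109,0,0,0,0.002,0,0.112,0,0,0]}}

```text
time: 20.23
eef_pos: [0.5489, 0.1533, 0.0979]
tcp_rot: [0.999, -0.049, 0.001, -0.0]
contact_force: [0.3, 0.4, -3.5]
opening: 0.43
finger_force: 70.8
```

{"method": "carry_out", "body": {"deltas": [0,0,0.003,0,0,0,0,0,0.005,0,0,0,0,0,0.005,0,0,0]}}

```text
time: 20.6
eef_pos: [0.5516, 0.1527, 0.0967]
tcp_rot: [0.999, -0.05, 0.004, -0.001]
contact_force: [-1.4, -0.6, 5.4]
opening: 0.427
finger_force: 72.0
```

Release, rise, and back off in front of the drawer (−x), then close the fingers.

{"method": "carry_out", "body": {"deltas": [0,0,-0.002,0,0,0,0,0,-0.003,0,0,0,0,0,-0.003,0,0,0], "grip": 60}}

```text
time: 20.98
eef_pos: [0.5485, 0.1525, 0.0956]
tcp_rot: [0.999, -0.05, 0.0, -0.0]
contact_force: [1.0, 0.3, 0.1]
opening: 0.6
finger_force: 0.0
```

{"method": "carry_out", "body": {"deltas": [0,0,-0.04,0,0,0,0,0,-0.09,0,0,0,-0.02,0.02,-0.12,0,0,0,-0.06,0.06,-0.12,0,0,0,-0.1,0.1,-0.12,0,0,0]}}

```text
time: 21.6
eef_pos: [0.438, 0.0622, 0.2158]
tcp_rot: [0.999, -0.049, 0.001, 0.0]
contact_force: [-0.6, -0.8, 0.6]
opening: 0.602
finger_force: 0.0
```

Run:
```python
from h import *
bottles('top'); 
c,im,d=shot('scene','s2.png'); cv2.imwrite('pics/s2c.png',cv2.resize(im[150:350,200:420,::-1],None,fx=3,fy=3))
to(-.25,0,.06)
```

```text
top 40 0.124 world [ 0.527 -0.067  0.121] w [-0.139 -0.114]
top 51 0.127 world [ 0.479 -0.079  0.124] w [-0.186 -0.13 ]
top 21 0.127 world [0.547 0.097 0.124] w [-0.136  0.051]
top 72 0.125 world [0.548 0.155 0.121] w [-0.141  0.109]
top 101 0.126 world [0.504 0.156 0.123] w [-0.184  0.106]
t 21.7 w [-0.2438  0.0051] z 0.2137 yaw_err -0.0021 tilt [-0.003 -0.001] F [ 0.52 -0.62 -0.57] op 0.6 ff 0.0
delta tool [-0.0056  0.005   0.1537]
```

View pics/s2c.png

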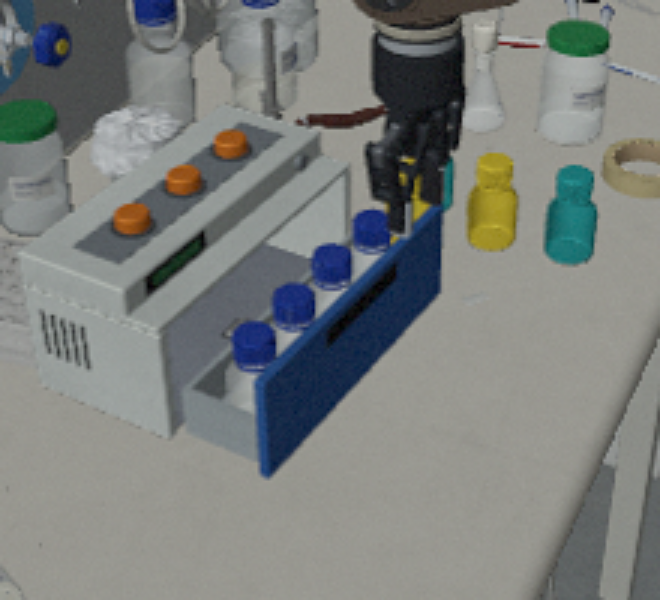

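{"method": "carry_out", "body": {"deltas": [0,0,0,0,0,0,0,0,0.04,0,0,0,0,0,0.09,0,0,0,0,0,0.132,0,0,0,0,0,0.132,0,0,0], "grip": 0, "grip_force": 30}}

```text
time: 22.32
eef_pos: [0.437, 0.0636, 0.0801]
tcp_rot: [0.999, -0.049, -0.004, -0.0]
contact_force: [0.5, 1.6, -0.5]
opening: 0.001
finger_force: 0.0
```

Run:
```python
from h import *
to(-.21,0,.082)
```

```text
t 22.32 w [-0.242   0.0076] z 0.0801 yaw_err 0.0014 tilt [-0.008  0.001] F [ 0.52  1.56 -0.49] op 0.001 ff 0.0
delta tool [ 0.032   0.0076 -0.0021]
```

{"method": "carry_out", "body": {"deltas": [0.012,0.007,0,0,0,0,0.022,0.007,0,0,0,0,0.029,0.007,0,0,0,0,0.034,0.007,0,0,0,0,0.039,0.007,0,0,0,0]}}

```text
time: 22.95
eef_pos: [0.4775, 0.052, 0.0836]
tcp_rot: [0.999, -0.05, 0.0, -0.0]
contact_force: [-0.2, -0.3, 0.3]
opening: -0.0
finger_force: 0.0
```

{"method": "carry_out", "body": {"deltas": [0.006,0,0,0,0,0,0.013,0,0,0,0,0,0.02,0,0,0,0,0,0.027,0,0,0,0,0,0.034,0,0,0,0,0]}}

```text
time: 23.58
eef_pos: [0.5112, 0.0485, 0.0832]
tcp_rot: [0.999, -0.05, -0.0, 0.0]
contact_force: [-1.3, -1.2, 0.3]
opening: 0.0
finger_force: 0.7
```

{"method": "carry_out", "body": {"deltas": [0.007,0,0,0,0,0,0.014,0,0,0,0,0,0.021,0,0,0,0,0,0.028,0,0,0,0,0,0.033,0,0,0,0,0]}}

```text
time: 24.2
eef_pos: [0.5443, 0.0454, 0.0834]
tcp_rot: [0.999, -0.05, 0.0, -0.0]
contact_force: [-0.5, -0.8, -0.3]
opening: 0.0
finger_force: 0.7
```

Run:
```python
from h import *
bottles('top'); to(-.105,0,.082)
```

```text
top 26 0.124 world [ 0.582 -0.066  0.12 ] w [-0.085 -0.107]
top 55 0.125 world [ 0.546 -0.085  0.121] w [-0.119 -0.13 ]
top 32 0.126 world [0.606 0.147 0.122] w [-0.082  0.108]
top 79 0.129 world [0.57  0.155 0.125] w [-0.119  0.112]
t 24.25 w [-1.326e-01  1.000e-04] z 0.0837 yaw_err 0.0003 tilt [0.002 0.   ] F [ 0.84 -0.45 -0.49] op 0.003 ff 0.0
delta tool [0.0276 0.0001 0.0017]
```

{"method": "carry_out", "body": {"deltas": [0.006,0,0,0,0,0,0.012,0,0,0,0,0,0.016,0,0,0,0,0,0.02,0,0,0,0,0,0.024,0,0,0,0,0]}}

```text
time: 24.88
eef_pos: [0.5669, 0.0431, 0.0832]
tcp_rot: [0.999, -0.049, -0.001, 0.0]
contact_force: [-4.2, 0.1, 1.8]
opening: -0.001
finger_force: 1.7
```

{"method": "carry_out", "body": {"deltas": [0.003,0,0,0,0,0,0.006,0,0,0,0,0,0.009,0,0,0,0,0,0.012,0,0,0,0,0,0.012,0,0,0,0,0]}}

```text
time: 25.5
eef_pos: [0.5761, 0.0422, 0.083]
tcp_rot: [0.999, -0.049, -0.005, 0.0]
contact_force: [-13.1, 0.5, 8.8]
opening: 0.005
finger_force: 6.4
```

Run:
```python
from h import *
bottles('top'); to(-.105,0,.082)
```

```text
top 57 0.126 world [ 0.577 -0.085  0.122] w [-0.088 -0.126]
top 90 0.127 world [0.604 0.157 0.123] w [-0.085  0.117]
t 25.55 w [-1.014e-01  1.000e-04] z 0.0831 yaw_err 0.0011 tilt [-0.011  0.   ] F [-12.01  -0.29   8.11] op 0.001 ff 6.3
delta tool [-0.0036  0.0001  0.0011]
```

{"method": "carry_out", "body": {"deltas": [-0.01,0,0,0,0,0,-0.03,0,0,0,0,0,-0.06,0,-0.03,0,0,0,-0.08,0,-0.09,0,0,0,-0.08,0,-0.14,0,0,0]}}

```text
time: 26.18
eef_pos: [0.4992, 0.05, 0.225]
tcp_rot: [0.999, -0.049, 0.001, -0.0]
contact_force: [0.3, -0.9, 0.6]
opening: 0.001
finger_force: 0.0
```

Run:
```python
from h import *
to(.01,-.08,.215)
c,im,d=shot('scene','s3.png'); cv2.imwrite('pics/s3c.png',cv2.resize(im[150:350,200:420,::-1],None,fx=3,fy=3))
P=cloud(c,d)
for cen,p,a in blobs(im,P,(105,130),amin=400):
    if abs(p[:,1]).max()<.4: q=(p[:,:2]-O)@XW; print('front face x_w',np.percentile(q,[10,50,90]))
for cen,p,a in blobs(im,P,(5,16)):
    t=p[p[:,2]>np.percentile(p[:,2],97)-.006]; print('key',a,np.round(w((np.percentile(t,3,0)+np.percentile(t,97,0))/2),3),np.percentile(p[:,2],97))
```

```text
t 26.18 w [-0.1787  0.0002] z 0.225 yaw_err 0.0007 tilt [ 0.002 -0.   ] F [ 0.34 -0.93  0.59] op 0.001 ff 0.0
delta tool [0.1887 0.0803 0.0104]
front face x_w [-0.09238408 -0.09033638 -0.08623767]
key 91 [ 0.008 -0.082] 0.18240602028754146
key 101 [ 0.007 -0.002] 0.1821729252595704
key 104 [0.009 0.079] 0.18237261544734001
key 17 [0.228 0.194] 0.04621502055081752
```

View pics/s3c.png

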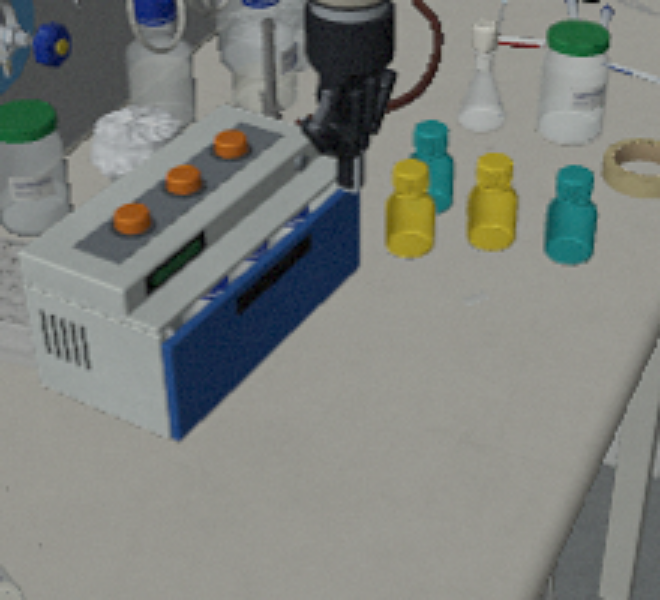

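{"method": "carry_out", "body": {"deltas": [0.05,0,0,0,0,0,0.1,0,0,0,0,0,0.15,0,0,0,0,0,0.188,0,0,0,0,0,0.188,0,0.02,0,0,0]}}

```text
time: 26.85
eef_pos: [0.6903, 0.0304, 0.2043]
tcp_rot: [0.999, -0.05, 0.003, 0.0]
contact_force: [-0.2, -0.0, -0.3]
opening: -0.002
finger_force: 0.0
```

{"method": "carry_out", "body": {"deltas": [0,0,0.005,0,0,0,0,0,0.01,0,0,0,0,0,0.014,0,0,0,0,0,0.014,0,0,0]}}

```text
time: 27.35
eef_pos: [0.6866, 0.0313, 0.1895]
tcp_rot: [0.999, -0.05, 0.0, -0.0]
contact_force: [1.0, -0.7, 0.3]
opening: -0.001
finger_force: 0.0
```

Run:
```python
from h import *
to(.009,0,.183)
```

```text
t 27.35 w [0.0097 0.0002] z 0.1895 yaw_err 0.0006 tilt [0. 0.] F [ 0.95 -0.75  0.35] op -0.001 ff 0.0
delta tool [-0.0007  0.0002  0.0065]
```

{"method": "carry_out", "body": {"deltas": [0,0,0.003,0,0,0,0,0,0.006,0,0,0,0,0,0.008,0,0,0,0,0,0.0095,0,0,0,0,0,0.0095,0,0,0]}}

```text
time: 27.98
eef_pos: [0.687, 0.0311, 0.1797]
tcp_rot: [0.999, -0.05, -0.0, -0.0]
contact_force: [0.7, 0.3, 1.4]
opening: -0.001
finger_force: 0.2
```

{"method": "carry_out", "body": {"deltas": [0,0,0,0,0,0,0,0,0,0,0,0]}}

```text
time: 28.22
eef_pos: [0.687, 0.0311, 0.1799]
tcp_rot: [0.999, -0.05, -0.0, 0.0]
contact_force: [0.3, 0.5, 0.7]
opening: 0.003
finger_force: 0.2
```

{"method": "carry_out", "body": {"deltas": [0,0,-0.015,0,0,0,0,0.02,-0.02,0,0,0,0,0.06,-0.02,0,0,0,0,0.08,-0.02,0,0,0,0,0.08,-0.01,0,0,0]}}

```text
time: 28.85
eef_pos: [0.6797, -0.0505, 0.1909]
tcp_rot: [0.999, -0.051, 0.001, 0.0]
contact_force: [0.6, 0.7, 0.2]
opening: 0.002
finger_force: 0.0
```

{"method": "carry_out", "body": {"deltas": [0,0,0.003,0,0,0,0,0,0.006,0,0,0,0,0,0.008,0,0,0,0,0,0.01,0,0,0,0,0,0.01,0,0,0]}}

```text
time: 29.48
eef_pos: [0.6794, -0.0478, 0.1808]
tcp_rot: [0.999, -0.049, 0.0, -0.0]
contact_force: [-1.8, 2.1, 4.2]
opening: -0.002
finger_force: 1.9
```

{"method": "carry_out", "body": {"deltas": [0,0,0,0,0,0,0,0,0,0,0,0]}}

```text
time: 29.72
eef_pos: [0.6796, -0.0482, 0.1806]
tcp_rot: [0.999, -0.05, 0.001, -0.0]
contact_force: [-1.0, 1.8, 4.3]
opening: 0.001
finger_force: 2.3
```

{"method": "carry_out", "body": {"deltas": [0,0,0.002,0,0,0,0,0,0.004,0,0,0,0,0,0.006,0,0,0,0,0,0.008,0,0,0,0,0,0.01,0,0,0]}}

```text
time: 30.35
eef_pos: [0.6785, -0.0489, 0.1706]
tcp_rot: [0.999, -0.05, -0.001, 0.0]
contact_force: [-5.5, 0.3, 9.3]
opening: -0.0
finger_force: 4.4
```

{"method": "carry_out", "body": {"deltas": [0,0,0.001,0,0,0,0,0,0.001,0,0,0]}}

```text
time: 30.6
eef_pos: [0.6786, -0.0489, 0.1706]
tcp_rot: [0.999, -0.049, -0.001, 0.0]
contact_force: [-5.0, 0.2, 7.2]
opening: -0.001
finger_force: 3.8
```

Fully down at 0.171 with a hard stop. I'll lift away and check.

{"method": "carry_out", "body": {"deltas": [0,0,-0.02,0,0,0,0,0,-0.07,0,0,0,-0.05,0,-0.09,0,0,0,-0.1,0.02,-0.09,0,0,0,-0.15,0.04,-0.09,0,0,0]}}

```text
time: 31.22
eef_pos: [0.5249, -0.0737, 0.2601]
tcp_rot: [0.999, -0.049, 0.001, 0.0]
contact_force: [-0.7, -0.1, 1.4]
opening: -0.0
finger_force: 0.0
```

Run:
```python
from h import *
pose()
c,im,d=shot('scene','s4.png'); cv2.imwrite('pics/s4c.png',cv2.resize(im[120:420,160:480,::-1],None,fx=2,fy=2))
P=cloud(c,d)
for cen,p,a in blobs(im,P,(105,130),amin=400):
    if abs(p[:,1]).max()<.4: print('front face x_w',np.percentile((p[:,:2]-O)@XW,[10,50,90]))
for cen,p,a in blobs(im,P,(5,16)): print('key',a,np.round(np.median(p,0),3),np.percentile(p[:,2],97))
```

```text
t 31.23 w [-0.1408 -0.1203] z 0.2601 yaw_err 0.0013 tilt [ 0.002 -0.001] F [-0.74 -0.08  1.41] op -0.0 ff 0.0
front face x_w [-0.09227023 -0.09026949 -0.08611678]
key 52 [ 0.677 -0.049  0.168] 0.17047413501400496
key 100 [0.684 0.035 0.177] 0.18239638701804364
key 105 [0.69  0.115 0.179] 0.1823833438222939
```

View pics/s4c.png

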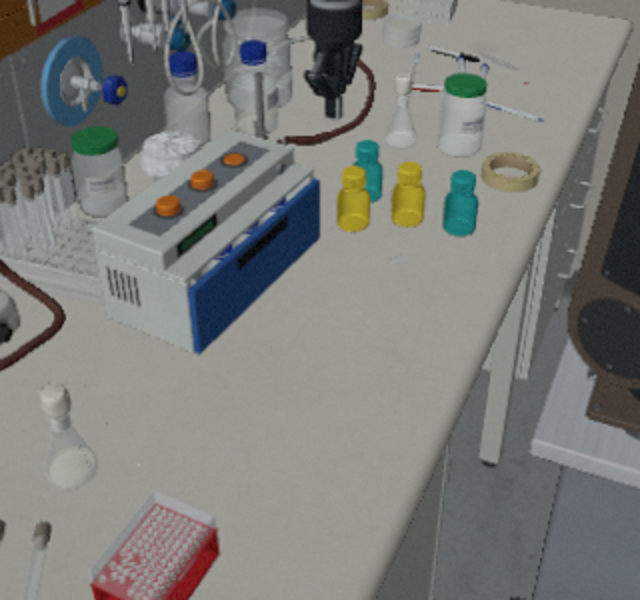

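The right key at crop (235,160) is latched low. The drawer is shut, and the bystanders stand where they did.

```bash
python3 -c "
from plant import ctrl
print(ctrl.sign_off())"
```

```text
the job is handed in; nothing more can be done
None
```

The job is handed in: all four blue-capped bottles stand upright in the drawer, the drawer is pushed home at its detent, and the right key, which was the live one, is snapped down and staying down.

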